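# Snap the lid of the finger-insert box shut

## Robot

A 6-joint arm with a two-finger parallel gripper is mounted at the origin on the work surface. World frame = base frame: x ahead of the robot, y to its left, z up, the work surface at z = 0. Lengths are in m, angles in rad, forces in N, time in s.
With the tool pointing down it reaches from about 0.225 to 0.875 m from the base axis. Payload 3.4 kg.
Tool frame: the origin (TCP) lies between the finger pads; the fingertips stand 25 mm ahead of it and the grasp point (between the pads) lies 6 mm ahead of it; z points along the fingers, y is the line along which they close (so a half turn about z gives the same grasp; the last joint's range is limited). The gripper opens to 85 mm and grips with 20 to 120 N. Pads are 22 mm wide; open, the fingers measure 114 mm over their backs; the gripper's body (76 mm by 85 mm) begins 54 mm behind the grasp point. The pads swing forward as they close: fully open they stand 13 mm farther back than shut.
Start: joints at [1.124, 0.276, 1.505, -0, 1.361, -0.121], TCP at [0.184, 0.545, 0.256] pointing down, gripper open.
Joint ranges: [-2.89, 2.89], [-0.75, 2.08], [0.22, 2.7], [-1.18, 4.32], [0.11, 2.71], [-2.7, 2.7]. Speed limits (rad/s): [2.57, 2.57, 3.14, 3.14, 3.14, 3.14].

## Interface

Orientations are given as a unit quaternion [w, x, y, z].
In Python, from rig import manip, cams, ticket gives the robot as it stands.
- The arm moves only by the tool step_arm, never from a script. Its argument "increments" is a list of rows, each an object with "dp": the shift along the world's x, y, z each as a share of 0.2 m, from -1 to 1, a list of three; "yaw": the turn about the world's z as a share of 0.15 rad, from -1 to 1; "grip": the opening, from 0 (shut) to 1 (fully open). In form: [{"dp": [tx, ty, tz], "yaw": yaw, "grip": grip}, ...]. A call has 1 to 5 rows; each row shifts and turns the commanded pose from where the row before left it; what a row does not reach is not made up. A row lasts 1/8 s, in which the tool goes at most 62.5 mm and 10.7 degrees, less where a joint would pass 70% of its speed; a pose out of reach is approached as far as the arm can. A call with a number of a shift or a turn outside -1 to 1 is refused whole. A call with a gripper value outside its range is refused whole. The fingers move at their own pace and stop on an object; "squeeze" is the grip in N (left out, the last holds). Time passes only in rows, so rows that do not move let the fingers close. It gives the time, the measured TCP pose, the force, the opening and the grip force at its end, in the units of the state.
- manip.get_state(): the state, without advancing time (a new reading comes with each control period).
- cams.get_image(name): name is "side" or "top" or "wrist"; returns the picture (480x640x3 uint8, blue, green, red); there is no depth.
- cams.get_calibration(name): a dict with "fx", "fy", "cx", "cy" (pixels), "k1" (the pictures are not rectified: a ray, as slopes to the right and down, at radius r is drawn at 1 + k1 r^2 times it, then the intrinsics apply), "extrinsics" (4x4, takes a point from camera to world coordinates). Camera axes: x right, y up, looking along -z (the intrinsics and any distortion apply to the point x, -y, -z); pixel columns grow to the right and rows downward; lengths in m; the calibration is good to about 2 mm. A picture is of the moment at which its call begins: read the wrist's pose just before it. get_calibration takes no time and is no camera call; for the wrist camera it gives the pose at the moment of the call.
- ticket.sign_off(): hands the job in; it is judged then, once.
The state is a dict: "clock": time; "qpos": joint angles; "qd": joint speeds; "effort": joint torques, N m; "position": TCP position; "ee_rot": TCP orientation; "contact_force": force on the tool from outside, world axes, zero at the start; "moment": the same for the moment, N m; "width": finger opening in m; "gripper_force": force on a finger pad.
Only numpy, scipy, OpenCV 4.12 (cv2) and the standard library are available. Lean on these libraries where they do the work, as an engineer would, in place of code of your own. Each camera call takes 0.05 s, during which the arm holds its last target. There are 200 camera calls.

## Task

The white lid of the clear finger-insert box has only been laid on, so its rim still stands up along all four sides. Press the rim down all the way round until every one of the four sides has clicked shut, then take the hand away. The box is only to be pressed: do not lift it or push it out of place, and leave the loose tools and parts around it undisturbed.

Things in the scene. Friction and masses are not known exactly. Their poses are not given: they have to be found in the camera images.
- box: Clear plastic box of finger inserts, loose on the counter, about 0.9 kg: 126 mm along its x, 176 mm along its y, 63 mm high with its lid, the lid white soft plastic. Origin: centre of its underside, on the counter; z up, x away from the robot, y to the robot's left, turned by up to 0.45 rad either way.
- lid_panel (a point): Middle of the lid, 59 mm above the counter: a rigid sunken panel, 82 (x) by 132 mm (y), its border's top 63 mm above the counter; pressing here does nothing. Around it runs the rim, 27.5 mm wide, 2 mm thick, 137 by 187 mm over all, slit at the corners into four sections, one to a side, that bend along the panel's edge; a short skirt hangs from the outer edge and snaps over the box's bead.
- rim_near (a joint): Rim section on the box's -x side (towards the robot), 160 mm long at its outer edge. 0: sloping up outward by 0.27 rad, outer edge 70 mm above the counter. 0.25 to 0.27 rad (stop): snapped shut, level, top 63 mm above the counter. Pressed near the outer edge it resists with up to about 10 N, from about 0.18 rad it snaps on by itself and stays; let go earlier it springs back or stays half-way. Nearer the panel takes more force.
- rim_far (a joint): Rim section on the box's +x side (away from the robot); size, values and behaviour as rim_near.
- rim_left (a joint): Rim section on the box's +y side (the robot's left), 110 mm long at its outer edge; values and behaviour as rim_near.
- rim_right (a joint): Rim section on the box's -y side (the robot's right), 110 mm long at its outer edge; values and behaviour as rim_near.
- rim_near_press (a point): point on the top surface of the near rim section, middle of its length, 5 mm inside its outer edge (63.5 mm from the middle of the box), on three fine moulded thumb ribs; moves with the section
- rim_far_press (a point): the same point on the far rim section, 63.5 mm from the middle of the box
- rim_left_press (a point): the same point on the left rim section, 88.5 mm from the middle of the box
- rim_right_press (a point): the same point on the right rim section, 88.5 mm from the middle of the box
- gauge: bystander: aluminium slide gauge with a sliding steel jaw, 260 x 24 mm bar lying flat beyond the box, jaws reaching 55 mm to the side, 22 mm high; origin: underside of the bar's middle, x along the bar
- insert_a: bystander: purple acrylic finger insert, a hollow sleeve 24 mm across with a 30 mm lip, 28 mm high, standing left of the box; origin: centre of its underside
- insert_b: bystander: second purple finger insert, the same
- slug: bystander: tan urethane thumb slug, a 32 mm cylinder 70 mm high, standing right of the box; origin: centre of its underside
- bevel_tool: bystander: polished steel bevel tool, 134 mm long, 24 mm thick, lying right of the slug; origin: underside of its middle, x along it towards the cutter
- tape_roll: bystander: roll of tape lying flat, 68 mm across, 25 mm high; origin: centre of its underside
- glue: bystander: small white glue bottle, 32 mm across, 95 mm high, standing left of the box; origin: centre of its underside
Mind the look-alikes: they are no part of the job. Of the things that look like the box, take the one that is farthest from the robot's base at the start.

How it is judged:
At the end, for the whole second after the job is handed in: All four rim sections are snapped shut (each joint above 0.23 of 0.27 rad), and the box stands at rest, flat on the counter (tilt under 0.05 rad), within 20 mm of where it was (value of joint each of rim_near, rim_far, rim_left, rim_right above 0.23 rad and distance of box from where it was at the start of the episode below 0.02 m and height (world z) of box below 0.005 m and angle between box's own z axis and vertical below 0.05 rad and linear speed of box below 0.01 m/s); the robot touches nothing.
It fails at once if the box was lifted or tipped up (height (world z) of box above 0.008 m or angle between box's own z axis and vertical above 0.12 rad).
It fails at once if the box was pushed more than 20 mm out of place (distance of box from where it was at the start of the episode above 0.02 m).
It fails at once if a loose tool or part beside the box was moved by more than 15 mm, lifted or knocked over (distance of any of gauge, insert_a, insert_b, slug, bevel_tool, tape_roll, glue from where it was at the start of the episode above 0.015 m or angle between any of slug, glue, insert_a, insert_b's own z axis and vertical above 0.5 rad).
It also fails if it takes over 51 s, if anything falls off the work surface, if the arm or the gripper's body presses on something with over 40 N, if the wrist force passes 120 N, or if a joint passes its speed limit or range.

## Working session

There is one attempt and no reset: what is moved stays moved. The work goes in short steps, Python scripts to look and compute and a tool call to move; the robot and the scene stay as the last step left them, time stands still between calls to the robot, and variables do not carry over. Pictures are saved under pics/ and viewed, at most 10 in all, crops included, and the job is handed in when it is done.

Besides the shell and the picture viewer there is one more tool, called by a JSON object that holds its "op" and its "data", one argument or row to a line. step_arm: Moves the arm, as the interface text tells. Shift numbers are shares of 0.2 m and turn numbers shares of 0.15 rad, none past 1 either way. Its arguments: {"type":"object","properties":{"increments":{"type":"array"},"squeeze":{"type":"number"}},"required":["increments"]}

```bash
mkdir -p pics; cat > h.py <<'E'
import numpy as np, cv2
from rig import manip, cams, ticket
def ray(name,u,v,cal=None):
    c=cal or cams.get_calibration(name)
    xd,yd=(u-c["cx"])/c["fx"],(v-c["cy"])/c["fy"]
    x,y=xd,yd
    for _ in range(30):
        s=1+c["k1"]*(x*x+y*y); x,y=xd/s,yd/s
    T=np.array(c["extrinsics"]); return T[:3,3],T[:3,:3]@np.array([x,-y,-1])
def onz(name,u,v,z,cal=None):
    o,d=ray(name,u,v,cal); return o+d*(z-o[2])/d[2]
def proj(name,P,cal=None):
    c=cal or cams.get_calibration(name)
    T=np.array(c["extrinsics"]); p=T[:3,:3].T@(np.array(P)-T[:3,3])
    x,y=p[0]/-p[2],-p[1]/-p[2]; s=1+c["k1"]*(x*x+y*y)
    return c["fx"]*x*s+c["cx"],c["fy"]*y*s+c["cy"]
E
python3 - <<'E'
from h import *
for n in("top","side"):
    cv2.imwrite(f"pics/{n}0.png",cams.get_image(n))
    print(n,np.round(cams.get_calibration(n)["extrinsics"],3).tolist())
s=manip.get_state();print(s["clock"],s["position"],s["ee_rot"],s["width"])
E
```

```text
top [[-0.007, 0.996, -0.089, 0.375], [-1.0, -0.005, 0.022, 0.093], [0.022, 0.089, 0.996, 0.926], [0.0, 0.0, 0.0, 1.0]]
side [[-0.987, 0.101, -0.127, 0.302], [-0.16, -0.491, 0.856, 1.316], [0.024, 0.865, 0.501, 0.812], [0.0, 0.0, 0.0, 1.0]]
0.1 [0.18385217 0.54436802 0.25552098] [-2.25552470e-04  1.62158865e-01  9.86764321e-01 -7.91083937e-04] 0.08552619818482692
```

View pics/top0.png

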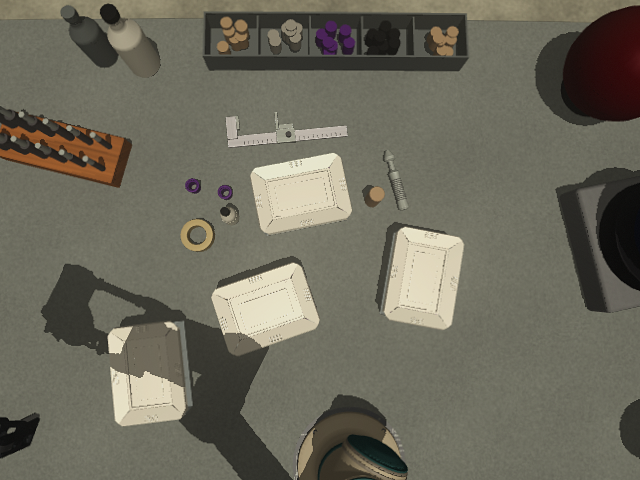

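View pics/side0.png

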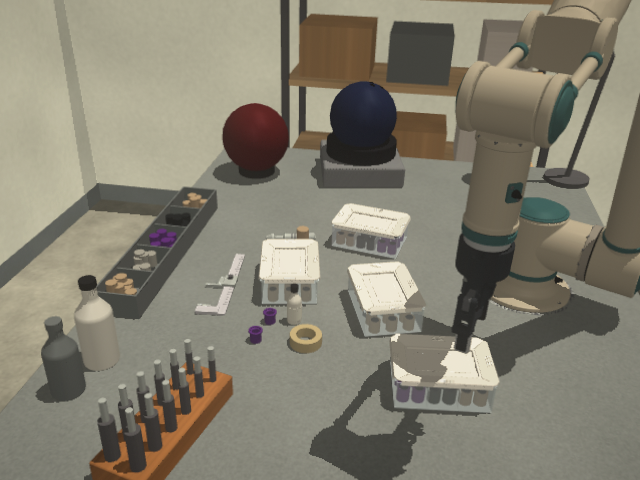

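The top view shows four boxes, at pixels (301,193), (265,308), (424,277) and (147,373). The one at (301,193) has the gauge, inserts and slug around it and looks farthest away. I'll check the distances and a close crop.

```bash
python3 - <<'E'
from h import *
for p in((301,193),(265,308),(424,277),(147,373)):
    q=onz("top",*p,.06);print(p,q.round(3),np.hypot(*q[:2]).round(3))
for n,p in dict(slug=(375,190),glue=(225,209)).items(): print(n,onz("top",*p,.08).round(3))
for n,p in dict(insa=(193,186),insb=(225,192),g1=(229,143),g2=(347,130),jaw=(277,112),bev=(397,180)).items(): print(n,onz("top",*p,.025).round(3))
im=cams.get_image("top")
cv2.imwrite("pics/c1.png",cv2.resize(im[105:255,170:420],None,fx=3.2,fy=3.2,interpolation=cv2.INTER_CUBIC))
E
```

```text
(301, 193) [0.554 0.094 0.06 ] 0.562
(265, 308) [0.325 0.166 0.06 ] 0.365
(424, 277) [ 0.383 -0.152  0.06 ] 0.412
(147, 373) [0.201 0.395 0.06 ] 0.443
slug [ 0.556 -0.053  0.08 ]
glue [0.519 0.243 0.08 ]
insa [0.577 0.321 0.025]
insb [0.564 0.253 0.025]
g1 [0.67  0.246 0.025]
g2 [ 0.698 -0.005  0.025]
jaw [0.738 0.144 0.025]
bev [ 0.589 -0.11   0.025]
```

View pics/c1.png

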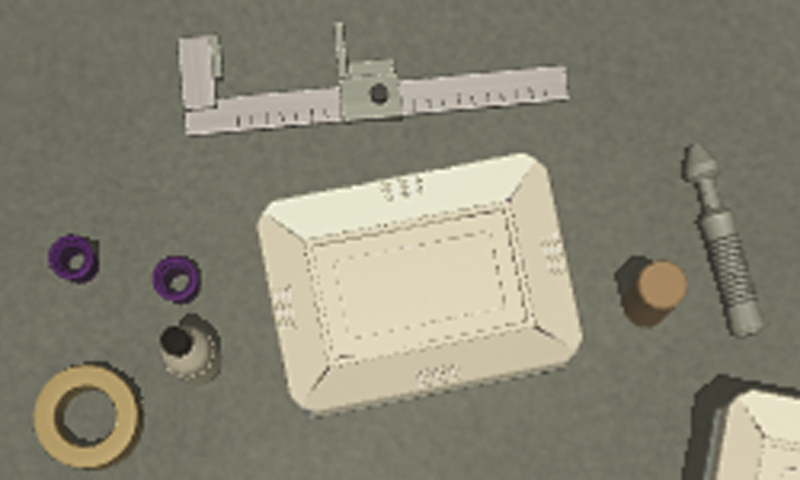

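```bash
python3 - <<'E'
from h import *
R={k:onz("top",170+(u-1)/3.2,105+(v-1)/3.2,.0687)for k,(u,v)in dict(far=(403,187),near=(438,376),left=(284,307),right=(553,255)).items()}
for k in R: print(k,R[k].round(4))
print("c",((R["far"]+R["near"])/2).round(4),((R["left"]+R["right"])/2).round(4))
a=R["far"]-R["near"];b=R["left"]-R["right"]
print(np.hypot(*a[:2]),np.hypot(*b[:2]),np.arctan2(a[1],a[0]),np.arctan2(-b[0],b[1]))
E
```

```text
far [0.6138 0.1044 0.0687]
near [0.4937 0.0831 0.0687]
left [0.5375 0.1789 0.0687]
right [0.57   0.0104 0.0687]
c [0.5538 0.0938 0.0687] [0.5538 0.0946 0.0687]
0.12202098726045071 0.17160856228004903 0.17531472955823235 0.19077662543915
```

The choice is confirmed: the box at (301,193) is farthest, 0.56 m from the base. In the crop its ribs are at far (403,187), near (438,376), left (284,307) and right (553,255). Next I'll move over it with the fingers shut.

{"op": "step_arm", "data": {
  "increments": [
    {"dp": [0.185, -0.225, 0], "yaw": 0.35, "grip": 0},
    {"dp": [0.185, -0.225, 0], "yaw": 0.35, "grip": 0},
    {"dp": [0.185, -0.225, 0], "yaw": 0.35, "grip": 0},
    {"dp": [0.185, -0.225, 0], "yaw": 0.35, "grip": 0},
    {"dp": [0.185, -0.225, 0], "yaw": 0.35, "grip": 0}
  ],
  "squeeze": 30
}}

```text
clock: 0.78
position: [0.3699, 0.3182, 0.2562]
ee_rot: [0.0, 0.031, 1.0, 0.0]
contact_force: [0.1, 0.4, -0.2]
width: 0.0001
gripper_force: 0.0
```

{"op": "step_arm", "data": {
  "increments": [
    {"dp": [0.185, -0.225, 0], "yaw": 0.35, "grip": 0},
    {"dp": [0.185, -0.225, 0], "yaw": 0.35, "grip": 0},
    {"dp": [0.185, -0.225, 0], "yaw": 0.35, "grip": 0},
    {"dp": [0.1, -0.2, 0], "yaw": 0.35, "grip": 0},
    {"dp": [0, 0, 0], "yaw": 0.25, "grip": 0}
  ]
}}

```text
clock: 1.4
position: [0.5016, 0.1418, 0.2558]
ee_rot: [-0.0, -0.09, 0.996, -0.001]
contact_force: [-0.3, 0.5, 0.3]
width: -0.0001
gripper_force: 0.0
```

```bash
python3 - <<'E'
from h import *
c=cams.get_calibration("wrist")
cv2.imwrite("pics/w1.png",cams.get_image("wrist"))
import json;json.dump({k:(np.array(v).tolist()) for k,v in c.items()},open("w1.json","w"))
s=manip.get_state();print(s["clock"],s["position"],s["ee_rot"],s["width"],s["contact_force"])
E
```

```text
1.45 [0.50073111 0.14304678 0.25581062] [-4.77712290e-04 -9.12968197e-02  9.95823609e-01 -4.36755743e-05] -0.00017523713579771323 [ 0.32101405 -0.81570331  0.13793068]
```

View pics/w1.png

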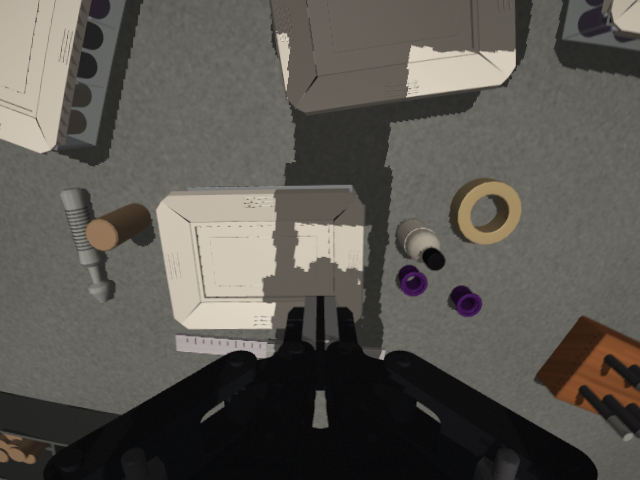

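The wrist view shows the box from (155,185) to (365,330): near ribs at (259,201), right ribs at (175,258), far ribs at (262,322), and the left side in shadow. I'll compare these with the estimate from the top view.

```bash
python3 - <<'E'
from h import *
import json;c=json.load(open("w1.json"))
for k,p in dict(near=(259,201),right=(175,258),far=(262,322)).items(): print(k,onz("wrist",*p,.0687,c).round(4))
C=np.array([.554,.094]);t=.183;X=np.array([np.cos(t),np.sin(t)]);Y=np.array([-X[1],X[0]])
for k,v in dict(near=-63.5*X,far=63.5*X,left=88.5*Y,right=-88.5*Y).items(): print(k,(C+v/1000).round(4),np.round(proj("wrist",[*(C+v/1000),.0687],c)))
E
```

```text
near [0.4933 0.0859 0.0687]
right [0.5609 0.0149 0.0687]
far [0.6137 0.1038 0.0687]
near [0.4916 0.0824] [255. 198.]
far [0.6164 0.1056] [263. 325.]
left [0.5379 0.181 ] [354. 265.]
right [0.5701 0.007 ] [166. 266.]
```

```bash
python3 - <<'E'
from h import *
im=cv2.imread("pics/w1.png")[170:345,145:380]
im=cv2.resize(im,None,fx=3.3,fy=3.3,interpolation=cv2.INTER_CUBIC)
cv2.imwrite("pics/w1c.png",cv2.convertScaleAbs(255*(im/255.)**.6))
E
```

```text
(no output)
```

View pics/w1c.png

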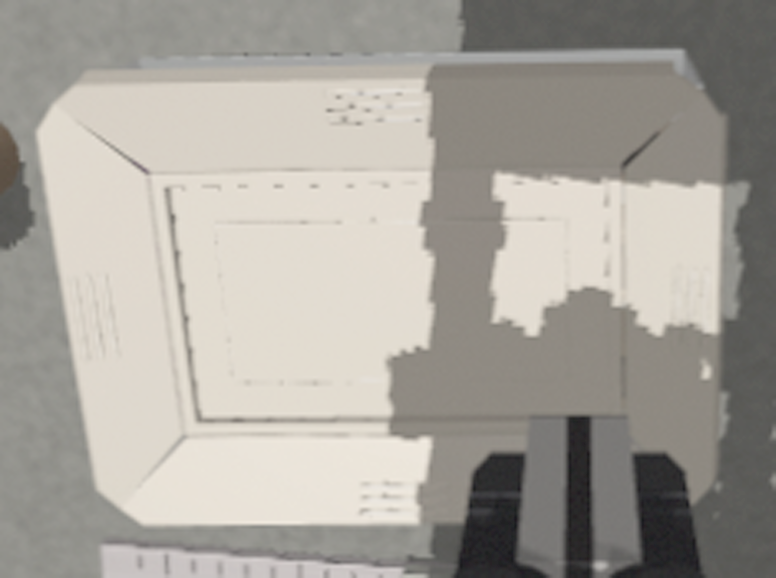

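The estimates agree to about 4 mm, so I take the centre as (0.554, 0.096) and yaw as 0.18. Left side first.

{"op": "step_arm", "data": {
  "increments": [
    {"dp": [0.185, 0.2, -0.1], "yaw": 0, "grip": 0},
    {"dp": [0, 0, -0.25], "yaw": 0, "grip": 0},
    {"dp": [0, 0, -0.25], "yaw": 0, "grip": 0},
    {"dp": [0, 0, -0.15], "yaw": 0, "grip": 0},
    {"dp": [0, 0, 0], "yaw": 0, "grip": 0}
  ]
}}

```text
clock: 2.08
position: [0.5348, 0.1848, 0.1039]
ee_rot: [-0.003, -0.092, 0.996, -0.0]
contact_force: [-0.4, -0.6, 1.1]
width: -0.0002
gripper_force: 0.0
```

{"op": "step_arm", "data": {
  "increments": [
    {"dp": [0.015, -0.01, -0.04], "yaw": 0, "grip": 0},
    {"dp": [0, 0, -0.02], "yaw": 0, "grip": 0},
    {"dp": [0, 0, 0], "yaw": 0, "grip": 0}
  ]
}}

```text
clock: 2.45
position: [0.5405, 0.1828, 0.095]
ee_rot: [0.001, -0.092, 0.996, 0.0]
contact_force: [0.3, -0.9, -0.2]
width: 0.0001
gripper_force: 0.1
```

{"op": "step_arm", "data": {
  "increments": [
    {"dp": [0, 0, -0.015], "yaw": 0, "grip": 0},
    {"dp": [0, 0, 0], "yaw": 0, "grip": 0}
  ]
}}

```text
clock: 2.7
position: [0.5407, 0.1832, 0.0931]
ee_rot: [0.001, -0.092, 0.996, 0.0]
contact_force: [-1.4, -0.1, 6.9]
width: -0.0002
gripper_force: 3.5
```

{"op": "step_arm", "data": {
  "increments": [
    {"dp": [0, 0, -0.015], "yaw": 0, "grip": 0},
    {"dp": [0, 0, 0], "yaw": 0, "grip": 0}
  ]
}}

```text
clock: 2.95
position: [0.5405, 0.1833, 0.0893]
ee_rot: [0.001, -0.092, 0.996, 0.001]
contact_force: [0.5, 1.3, 0.4]
width: -0.0002
gripper_force: 0.4
```

{"op": "step_arm", "data": {
  "increments": [
    {"dp": [0, 0, -0.01], "yaw": 0, "grip": 0},
    {"dp": [0, 0, 0], "yaw": 0, "grip": 0}
  ]
}}

```text
clock: 3.2
position: [0.5406, 0.1829, 0.0877]
ee_rot: [0.001, -0.092, 0.996, 0.0]
contact_force: [-1.9, 0.5, 9.6]
width: 0.0002
gripper_force: 4.6
```

{"op": "step_arm", "data": {
  "increments": [
    {"dp": [0, 0, -0.01], "yaw": 0, "grip": 0},
    {"dp": [0, 0, 0], "yaw": 0, "grip": 0}
  ]
}}

```text
clock: 3.45
position: [0.5407, 0.1829, 0.0873]
ee_rot: [0.001, -0.092, 0.996, 0.0]
contact_force: [-4.1, 0.1, 18.2]
width: 0.0003
gripper_force: 9.3
```

The force dropped to zero and then came back as a hard stop at 0.087, so the left side has clicked. Far side next.

{"op": "step_arm", "data": {
  "increments": [
    {"dp": [0, 0, 0.15], "yaw": 0, "grip": 0},
    {"dp": [0.19, -0.19, 0], "yaw": 0, "grip": 0},
    {"dp": [0.19, -0.19, 0], "yaw": 0, "grip": 0},
    {"dp": [0, 0, -0.08], "yaw": 0, "grip": 0},
    {"dp": [0, 0, 0], "yaw": 0, "grip": 0}
  ]
}}

```text
clock: 4.08
position: [0.614, 0.1065, 0.0961]
ee_rot: [-0.003, -0.092, 0.996, 0.0]
contact_force: [-0.3, 0.4, 0.0]
width: 0.0002
gripper_force: 0.0
```

{"op": "step_arm", "data": {
  "increments": [
    {"dp": [0.01, 0, -0.015], "yaw": 0, "grip": 0},
    {"dp": [0, 0, -0.01], "yaw": 0, "grip": 0},
    {"dp": [0, 0, 0], "yaw": 0, "grip": 0}
  ]
}}

```text
clock: 4.45
position: [0.6176, 0.1076, 0.094]
ee_rot: [0.0, -0.092, 0.996, 0.0]
contact_force: [-1.4, 0.3, 2.9]
width: 0.0
gripper_force: 1.2
```

{"op": "step_arm", "data": {
  "increments": [
    {"dp": [0, 0, -0.01], "yaw": 0, "grip": 0},
    {"dp": [0, 0, 0], "yaw": 0, "grip": 0}
  ]
}}

```text
clock: 4.7
position: [0.6178, 0.1076, 0.093]
ee_rot: [0.0, -0.092, 0.996, 0.0]
contact_force: [-2.3, 0.7, 8.8]
width: -0.0001
gripper_force: 4.4
```

{"op": "step_arm", "data": {
  "increments": [
    {"dp": [0, 0, -0.01], "yaw": 0, "grip": 0},
    {"dp": [0, 0, 0], "yaw": 0, "grip": 0}
  ]
}}

```text
clock: 4.95
position: [0.6182, 0.1076, 0.0907]
ee_rot: [0.001, -0.092, 0.996, 0.0]
contact_force: [0.1, 1.0, 4.5]
width: 0.0001
gripper_force: 2.2
```

{"op": "step_arm", "data": {
  "increments": [
    {"dp": [0, 0, -0.01], "yaw": 0, "grip": 0},
    {"dp": [0, 0, 0], "yaw": 0, "grip": 0}
  ]
}}

```text
clock: 5.2
position: [0.6183, 0.1074, 0.0879]
ee_rot: [0.001, -0.092, 0.996, 0.0]
contact_force: [-2.0, 1.5, 5.1]
width: 0.0001
gripper_force: 2.2
```

{"op": "step_arm", "data": {
  "increments": [
    {"dp": [0, 0, -0.01], "yaw": 0, "grip": 0},
    {"dp": [0, 0, 0], "yaw": 0, "grip": 0}
  ]
}}

```text
clock: 5.45
position: [0.6184, 0.1074, 0.0874]
ee_rot: [0.001, -0.092, 0.996, 0.0]
contact_force: [-2.2, 2.1, 13.1]
width: -0.0005
gripper_force: 6.5
```

{"op": "step_arm", "data": {
  "increments": [
    {"dp": [0, 0, 0.17], "yaw": 0, "grip": 0},
    {"dp": [-0.12, -0.245, 0], "yaw": 0, "grip": 0},
    {"dp": [-0.12, -0.245, 0], "yaw": 0, "grip": 0},
    {"dp": [0, 0, -0.11], "yaw": 0, "grip": 0},
    {"dp": [0, 0, 0], "yaw": 0, "grip": 0}
  ]
}}

```text
clock: 6.08
position: [0.5686, 0.0081, 0.0958]
ee_rot: [-0.002, -0.091, 0.996, 0.0]
contact_force: [-0.2, 0.1, 0.5]
width: 0.0
gripper_force: 0.0
```

The far side has clicked too. Right side next, target (0.570, 0.009).

{"op": "step_arm", "data": {
  "increments": [
    {"dp": [0, 0, -0.015], "yaw": 0, "grip": 0},
    {"dp": [0, 0, -0.01], "yaw": 0, "grip": 0},
    {"dp": [0, 0, -0.01], "yaw": 0, "grip": 0},
    {"dp": [0, 0, 0], "yaw": 0, "grip": 0}
  ]
}}

```text
clock: 6.58
position: [0.5709, 0.0086, 0.0921]
ee_rot: [0.001, -0.093, 0.996, -0.001]
contact_force: [-2.6, -2.8, 8.3]
width: 0.0001
gripper_force: 4.1
```

{"op": "step_arm", "data": {
  "increments": [
    {"dp": [0, 0, -0.01], "yaw": 0, "grip": 0},
    {"dp": [0, 0, 0], "yaw": 0, "grip": 0}
  ]
}}

```text
clock: 6.82
position: [0.5708, 0.0091, 0.0891]
ee_rot: [0.001, -0.092, 0.996, -0.0]
contact_force: [1.4, 0.3, 0.2]
width: -0.0
gripper_force: 0.0
```

{"op": "step_arm", "data": {
  "increments": [
    {"dp": [0, 0, -0.01], "yaw": 0, "grip": 0},
    {"dp": [0, 0, 0], "yaw": 0, "grip": 0}
  ]
}}

```text
clock: 7.08
position: [0.5709, 0.0093, 0.0876]
ee_rot: [0.001, -0.092, 0.996, 0.0]
contact_force: [-1.5, 0.4, 8.8]
width: -0.0002
gripper_force: 4.5
```

{"op": "step_arm", "data": {
  "increments": [
    {"dp": [0, 0, -0.01], "yaw": 0, "grip": 0},
    {"dp": [0, 0, 0], "yaw": 0, "grip": 0}
  ]
}}

```text
clock: 7.32
position: [0.5709, 0.0093, 0.0872]
ee_rot: [0.001, -0.092, 0.996, 0.0]
contact_force: [-4.0, 0.7, 17.6]
width: 0.0002
gripper_force: 9.1
```

Right side clicked. Near side next, at (0.492, 0.084).

{"op": "step_arm", "data": {
  "increments": [
    {"dp": [0, 0, 0.17], "yaw": 0, "grip": 0},
    {"dp": [-0.198, 0.19, 0], "yaw": 0, "grip": 0},
    {"dp": [-0.198, 0.19, 0], "yaw": 0, "grip": 0},
    {"dp": [0, 0, -0.11], "yaw": 0, "grip": 0},
    {"dp": [0, 0, 0], "yaw": 0, "grip": 0}
  ]
}}

```text
clock: 7.95
position: [0.4895, 0.0855, 0.0953]
ee_rot: [-0.001, -0.093, 0.996, 0.0]
contact_force: [-0.3, -0.7, -0.9]
width: -0.0002
gripper_force: 0.0
```

{"op": "step_arm", "data": {
  "increments": [
    {"dp": [0, 0, -0.01], "yaw": 0, "grip": 0},
    {"dp": [0, 0, -0.01], "yaw": 0, "grip": 0},
    {"dp": [0, 0, -0.01], "yaw": 0, "grip": 0},
    {"dp": [0, 0, 0], "yaw": 0, "grip": 0}
  ]
}}

```text
clock: 8.45
position: [0.4914, 0.0846, 0.0917]
ee_rot: [0.0, -0.091, 0.996, 0.0]
contact_force: [-2.8, 1.4, 8.1]
width: -0.0001
gripper_force: 4.5
```

{"op": "step_arm", "data": {
  "increments": [
    {"dp": [0, 0, -0.01], "yaw": 0, "grip": 0},
    {"dp": [0, 0, 0], "yaw": 0, "grip": 0}
  ]
}}

```text
clock: 8.7
position: [0.4916, 0.0844, 0.0886]
ee_rot: [0.001, -0.092, 0.996, -0.0]
contact_force: [-0.4, -0.1, -1.2]
width: -0.0003
gripper_force: 0.0
```

{"op": "step_arm", "data": {
  "increments": [
    {"dp": [0, 0, -0.01], "yaw": 0, "grip": 0},
    {"dp": [0, 0, 0], "yaw": 0, "grip": 0}
  ]
}}

```text
clock: 8.95
position: [0.4917, 0.0844, 0.0876]
ee_rot: [0.001, -0.092, 0.996, -0.0]
contact_force: [-1.8, -0.7, 10.7]
width: 0.0002
gripper_force: 5.3
```

{"op": "step_arm", "data": {
  "increments": [
    {"dp": [0, 0, 0.2], "yaw": 0, "grip": 0},
    {"dp": [0, 0, 0.3], "yaw": 0, "grip": 0},
    {"dp": [-0.15, 0, 0.25], "yaw": 0, "grip": 0},
    {"dp": [-0.3, 0, 0], "yaw": 0, "grip": 0},
    {"dp": [0, 0, 0], "yaw": 0, "grip": 0}
  ]
}}

```text
clock: 9.57
position: [0.3963, 0.0847, 0.2363]
ee_rot: [-0.001, -0.092, 0.996, 0.0]
contact_force: [0.7, -0.8, -0.0]
width: -0.0
gripper_force: 0.0
```

```bash
python3 - <<'E'
from h import *
t=cams.get_image("top")[105:255,170:420];s=cams.get_image("side")[220:320,240:340]
s0=cv2.imread("pics/side0.png")[220:320,240:340]
r=lambda i,w,h:cv2.resize(i,(w,h),interpolation=cv2.INTER_CUBIC)
cv2.imwrite("pics/end.png",np.vstack([np.hstack([r(s0,300,300),r(s,300,300)]),r(t,600,300+0)]))
E
```

```text
(no output)
```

View pics/end.png

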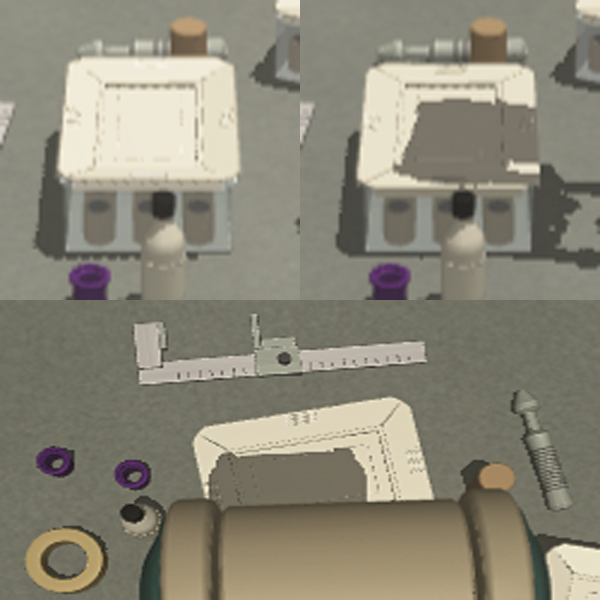

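The side crops show the rim lower all round, with the top edge moved from row 57 to 65. The box and the loose parts look unmoved. All four sides reached the same hard stop (0.087 to 0.088), and the hand is clear.

```bash
python3 -c "
from rig import ticket
print(ticket.sign_off())"
```

```text
the job is handed in; nothing more can be done
None
```

I pressed all four rim sections down to their hard stops, moved the hand clear and handed the job in at about 9.7 s; the sign-off gave no verdict, but in the last pictures the rim sits lower and the box and loose parts look unmoved.

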